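# Find the finger notch of a consumer unit's door, release it and switch on the main switch

## Robot

A 6-joint arm with a two-finger parallel gripper is mounted at the origin on the work surface. World frame = base frame: x ahead of the robot, y to its left, z up, the work surface at z = 0. Lengths are in m, angles in rad, forces in N, time in s.
With the tool pointing down it reaches from about 0.275 to 0.85 m from the base axis. Payload 19 kg.
Tool frame: the origin (TCP) lies midway between the tips of the shut fingers; the grasp point (between the pads) lies 19 mm behind it (arm.grasp_offset is the distance from the TCP to the grasp point, in m); z points along the fingers, y is the line along which they close (so a half turn about z gives the same grasp; the last joint's range is limited). The gripper opens to 85 mm and grips with 20 to 120 N. Pads are 22 mm wide; open, the fingers measure 114 mm over their backs; the gripper's body (76 mm by 85 mm) begins 54 mm behind the grasp point. The pads swing forward as they close: fully open they stand 13 mm farther back than shut.
Start: joints at [-1.25, 0.15, 1.437, -0, 1.554, -0.134], TCP at [0.253, -0.517, 0.231] pointing down, gripper open.
Joint ranges: [-2.8, 2.8], [-0.68, 2.1], [0.12, 2.68], [-1.39, 4.53], [0.16, 2.79], [-2.81, 2.81]. Speed limits (rad/s): [1.89, 1.89, 2.22, 3.01, 3.01, 3.01].

## Interface

Orientations are given as [roll, pitch, yaw] about the fixed x, y, z axes, in that order (R = Rz(yaw) Ry(pitch) Rx(roll)).
In Python, from rig import sense, cams, workorder, arm gives the robot as it stands. The module is installed in compiled form; this text tells all that it offers.
- The arm moves only by the tool jog_arm, never from a script. Its argument "steps" is a list of rows, each an object with "slide": the shift along the world's x, y, z in m, a list of three; "roll": the turn about the world's z in rad; "hand": the opening in per cent of the stroke, from 0 (shut) to 100 (fully open). A call has 1 to 20 rows; each row shifts and turns the commanded pose from where the row before left it; what a row does not reach is not made up. A row lasts 1/12 s, in which the tool goes at most 41.7 mm and 7.16 degrees, less where a joint would pass 70% of its speed; a pose out of reach is approached as far as the arm can. A call is refused whole if a number of a shift passes 0.0417 or a number of a turn 0.125, either way. A call with a gripper value outside its range is refused whole. The fingers move at their own pace and stop on an object; "force" is the grip in N (left out, the last holds). Time passes only in rows, so rows that do not move let the fingers close. It gives the time, the measured TCP pose, the force, the opening and the grip force at its end, in the units of the state.
- sense(): the state, without advancing time (a new reading comes with each control period).
- cams.capture(name): name is "side" or "top"; returns a dict with "pixels" (400x640x3 uint8, red, green, blue), "fx", "fy", "cx", "cy" (pixels), "D" ([k1, k2, p1, p2, k3] as OpenCV has them; the pictures are not rectified), "extrinsics" (4x4, takes a point from world to camera coordinates). Camera axes: x right, y down, z forward; pixel columns grow to the right and rows downward; lengths in m; the calibration is good to about 2 mm. A picture is of the moment at which its call begins. There is no depth.
- workorder.sign_off(): hands the job in; it is judged then, once.
The state is a dict: "t": time; "joint_pos": joint angles; "joint_velocities": joint speeds; "joint_torque": joint torques, N m; "eef_pos": TCP position; "tool_rot": TCP orientation; "contact_force": force on the tool from outside, world axes, zero at the start; "ft_torque": the same for the moment, N m; "grip_width": opening from 0.0 (shut) to 1.0 (fully open); "finger_force": force on a finger pad.
Only numpy, scipy, OpenCV 4.12 (cv2) and the standard library are available. Lean on these libraries where they do the work, as an engineer would, in place of code of your own. Each camera call takes 0.05 s, during which the arm holds its last target. There are 200 camera calls.

## Task

Get the consumer unit on the bench ready for its continuity test: starting at either end of the front edge (the one nearest the robot), run a fingertip lightly along the top of that edge until it drops into the hidden finger notch, and press the catch inside so that the door springs fully open. Then push the wide toggle of the main switch over to on, away from the robot, and move clear. Leave all the narrow toggles as they are, and do not pick up or shove the tools and parts lying around.

Things in the scene. Friction and masses are not known exactly. Their poses are not given: they have to be found in the camera images.
- case: White consumer unit (small distribution board) lying on its back, fixed to the bench: 226 (x) x 300 (y) x 100 mm high. Origin on the bench; x points from the front edge to the door's hinge, y along the front edge, z up. Front edge: flat-topped rail x=-116 to -80 mm, y=-150 to 150, top 100 mm high. Door behind it, flush, x=-79 to 74, 6 mm thick, tinted window.
- edge_mid (a point): Middle of the front edge's flat top (case x=-98, y=0, 100 mm up); NOT the notch. The only notch is 54 mm long in y, spans the whole rail in x, open to the front and top; its centre is anywhere within 40 mm of this point along y. The catch pad fills it 10 mm below the rail's top. The 84 mm of rail at each end stand 0.3 mm higher than the rest.
- row_mid (a point): Middle of the device row under the door (case x=0, y=0), on the device faces, 78 mm up. Row runs along y: four narrow breakers at y=-27 to 27, flat blanks at y=-45 and 45, main switch and RCD (36 mm wide) at y=72 and -72, either way round. Faces are 45 mm in x; around them a recess x=-80 to 74, y=-112 to 112, its floor 70 mm up, frame top at 94 mm.
- catch (a joint): Rocking of the catch pad (50 mm in y, case x=-115 to -80) about case x=-78, 88 mm up, rad: 0 at rest, up to 0.26 pressed down; from about 0.15 it lets the door go. Middle of the pad fully down is 6 mm lower and takes about 8 N (5 N at release). Springs back when let go.
- door (a joint): Opening of the door, rad: 0 shut and held by the catch, 1.7 fully open (upright, leaning slightly away from the robot). Once released, its weak spring (under 2 N at the edge) raises it by itself in about 2 s and keeps it up.
- door_edge (a point): Middle of the free front edge of the door, upper face; 153 mm from the hinge, which is at x=74 mm of the case, 97 mm above the bench.
- main_toggle (a joint): Main switch toggle, rad: 0 off (leaning 0.45 rad towards the front edge), 0.9 on (leaning 0.45 rad towards the hinge). Stays where it is left; takes about 3 N.
- main_tip (a point): Middle of the top end of the main switch's black toggle, a paddle 28 mm wide in case y, 7 mm thick and 18 mm long from a pivot that lies 74 mm above the bench, so it stands some 12 mm proud of the device face.
- rcd_toggle (a joint): Narrow (13 mm) toggle of the RCD, the other 36 mm device, with a small test button beside it; 0 off, 0.9 on; leave at 0.
- mcb_toggle0 (a joint): Narrow (11 mm) toggle of a small breaker at case y=-27 mm; 0 off, 0.9 on; leave at 0.
- mcb_toggle1 (a joint): Narrow (11 mm) toggle of a small breaker at case y=-9 mm; 0 off, 0.9 on; leave at 0.
- mcb_toggle2 (a joint): Narrow (11 mm) toggle of a small breaker at case y=9 mm; 0 off, 0.9 on; leave at 0.
- mcb_toggle3 (a joint): Narrow (11 mm) toggle of a small breaker at case y=27 mm; 0 off, 0.9 on; leave at 0.
- bottle: Drinking water bottle, upright, 62 mm wide, 210 mm high; origin under its middle. Bystander.
- tape: Roll of yellow tape lying flat, 90 mm across, 24 mm high; origin under its middle. Bystander.
- bearing: Steel ball bearing lying flat, 62 mm across, 16 mm high; origin under its middle. Bystander.
- screwdriver: Screwdriver lying flat, 200 mm long, 26 mm thick; origin under its middle, x towards the blade. Bystander.
- spare_breaker: Spare breaker standing on its back, 84 x 18 x 56 mm; origin under its middle, x along its length. Bystander.
- mallet: Rubber mallet lying on the green mat, 240 mm long, 26 mm thick; origin under its middle, x towards the head. Bystander.
- pliers: Combination pliers lying on the green mat, 170 mm long, 14 mm high; origin under the middle, x towards the jaws. Bystander.

How it is judged:
By the outcome, as a careful person would: the job done as asked, in the order asked, and still so for the second after the job is handed in, with the robot touching nothing.
It also fails if it takes over 64 s, if anything falls off the work surface, if the arm or the gripper's body presses on something with over 40 N, if the wrist force passes 120 N, or if a joint passes its speed limit or range.

## Working session

There is one attempt and no reset: what is moved stays moved. The work goes in short steps, Python scripts to look and compute and a tool call to move; the robot and the scene stay as the last step left them, time stands still between calls to the robot, and variables do not carry over. Pictures are saved under pics/ and viewed, at most 10 in all, crops included, and the job is handed in when it is done.

Besides the shell and the picture viewer there is one more tool, called after "Request:" as a command line: name --argument value ..., lists and objects as JSON in quotes. jog_arm: Moves the arm, as the interface text tells. Its arguments: {"type":"object","properties":{"steps":{"type":"array"},"force":{"type":"number"}},"required":["steps"]}

```bash
mkdir -p pics; ls; cat > h.py <<'E'
import numpy as np, cv2
from rig import sense, cams, workorder, arm
def cap(n,f=None):
    c=cams.capture(n)
    if f: cv2.imwrite('pics/'+f,c['pixels'][:,:,::-1])
    return c
def ray(c,px):
    K=np.array([[c['fx'],0,c['cx']],[0,c['fy'],c['cy']],[0,0,1]])
    u=cv2.undistortPoints(np.array(px,float).reshape(-1,1,2),K,np.array(c['D'])).reshape(-1,2)
    E=np.array(c['extrinsics']);R=E[:3,:3];o=-R.T@E[:3,3]
    return o,np.c_[u,np.ones(len(u))]@R
def onz(c,px,z):
    o,d=ray(c,px); return o+d*((z-o[2])/d[:,2])[:,None]
def proj(c,P):
    K=np.array([[c['fx'],0,c['cx']],[0,c['fy'],c['cy']],[0,0,1]]);E=np.array(c['extrinsics'])
    return cv2.projectPoints(np.array(P,float).reshape(-1,3),cv2.Rodrigues(E[:3,:3])[0],E[:3,3],K,np.array(c['D']))[0].reshape(-1,2)
E
python3 - <<'E'
from h import *
for n in('top','side'):
    c=cap(n,n+'0.png'); E=np.array(c['extrinsics']); print(n,c['fx'],(-E[:3,:3].T@E[:3,3]).round(3),E[2,:3].round(2))
print(sense())
E
```

```text
pics
top 480.493608958434 [ 0.32  -0.017  1.566] [ 0.16 -0.01 -0.99]
side 442.7582908805301 [ 0.306 -1.119  0.855] [ 0.17  0.82 -0.55]
{'t': 0.1, 'joint_pos': array([-1.25000400e+00,  1.50923074e-01,  1.43794661e+00, -1.92373114e-05,
        1.55376690e+00, -1.33959672e-01]), 'joint_velocities': array([-0.00062405, -0.00151777, -0.00189796, -0.00090316, -0.00113537,
       -0.00072869]), 'joint_torque': array([ 3.26556219e-03, -7.14385629e+01, -5.71795642e+01, -1.48284626e-04,
        7.17092465e-03,  5.83731071e-05]), 'eef_pos': array([ 0.25249367, -0.51636393,  0.23075332]), 'tool_rot': array([-3.14055551e+00, -1.20364441e-04,  4.54752274e-01]), 'contact_force': array([-0.34185424,  0.19181576, -0.32095732]), 'ft_torque': array([-0.00631703,  0.0738971 , -0.00621425]), 'finger_force': 0.0, 'grip_width': 1.002640769153993}
```

View pics/top0.png

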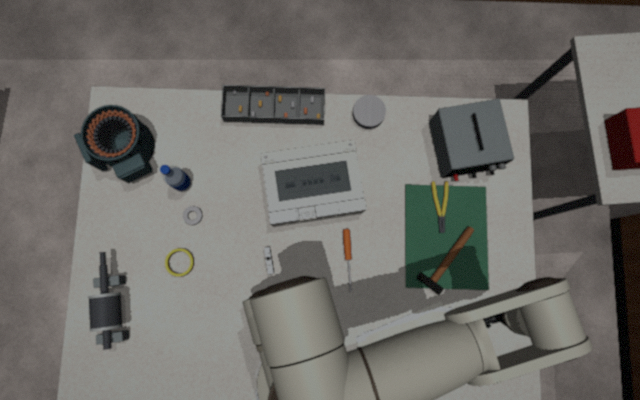

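View pics/side0.png

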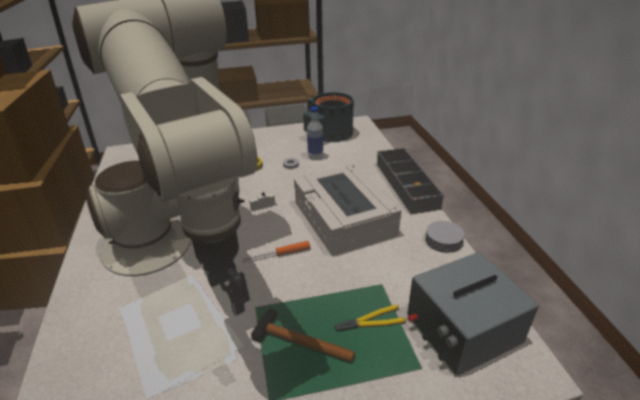

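Top view: the case spans about (262,155)–(366,222), with the front edge at the bottom from (268,223) to (366,211). Something notch-like shows near (307,212). I'll zoom in on it.

```bash
python3 - <<'E'
import cv2
a=cv2.imread('pics/top0.png')[130:235,245:385]; b=cv2.imread('pics/side0.png')[155:255,280:420]
a=cv2.resize(a,(784,588),interpolation=cv2.INTER_CUBIC); cv2.imwrite('pics/topc.png',a)
E
```

```text
(no output)
```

View pics/topc.png

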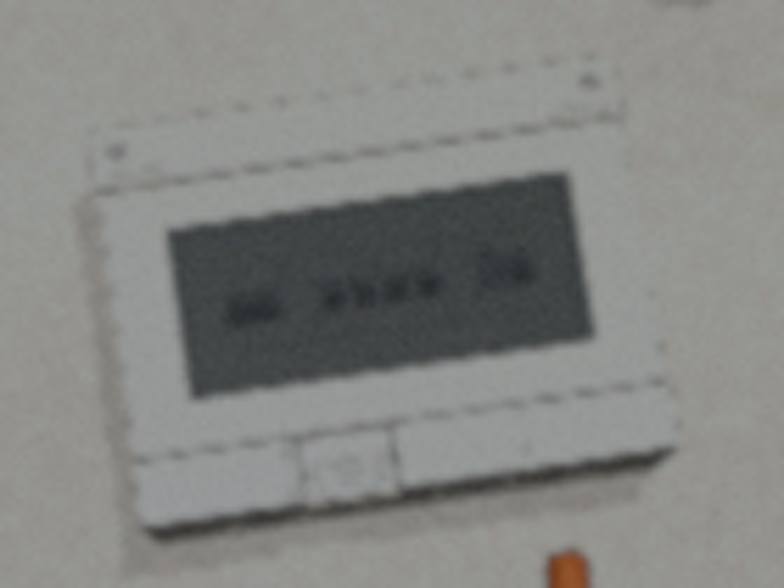

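The crop shows the rail's front line from (148,528) to (672,450) and the door gap line from (137,460) to (664,382). A notch candidate sits at crop x≈300–397. Next I fit the case frame.

```bash
cat > case.py <<'E'
from h import *
def fit(P,Q):  # 2D rigid, case P -> world Q
    p=P.mean(0);q=Q.mean(0);U,S,V=np.linalg.svd((P-p).T@(Q-q));R=V.T@np.diag([1,np.linalg.det(V.T@U.T)])@U.T
    return R,q-R@p
E
python3 - <<'E'
from case import *
c=cap('top')
cr=np.array([[148,526],[672,450],[137,461],[664,382],[97,190],[621,117]],float)
px=cr/5.6+[245,130]-0.4
P=np.array([[-116,150],[-116,-150],[-79.5,150],[-79.5,-150],[74,150],[74,-150]])/1e3
Q=onz(c,px,.1)[:,:2]; print(Q.round(4))
R,t=fit(P,Q); print('yaw',np.arctan2(R[1,0],R[0,0]),'t',t, 'res mm',((P@R.T+t-Q)*1e3).round(1).tolist())
w=onz(c,np.array([[302,475],[397,465],[348,468]])/5.6+[245,130]-.4,.1)[:,:2]; print('notch case',((w-t)@R*1e3).round(1))
for n,y in(('edgeL',.15),('edgeR',-.15),('mid',0)): print(n,(R@[-.098,y]+t).round(4))
E
```

```text
[[ 0.4831  0.1036]
 [ 0.5338 -0.1829]
 [ 0.5188  0.1112]
 [ 0.5716 -0.1781]
 [ 0.6707  0.1401]
 [ 0.722  -0.152 ]]
yaw 0.17679891237954698 t [ 0.62321892 -0.01922024] res mm [[-0.5, 4.4], [1.7, -4.4], [-0.2, 3.3], [-0.3, -2.8], [-1.1, 1.3], [0.4, -1.8]]
notch case [[-100.8   58.2]
 [-102.9    5.8]
 [-100.6   32.7]]
edgeL [0.5004 0.1112]
edgeR [ 0.5531 -0.1841]
mid [ 0.5267 -0.0365]
```

Request:
jog_arm --steps '[{"slide": [0.0143,0.036,0],"roll": -0.0165,"hand": 0},{"slide": [0.0143,0.036,0],"roll": -0.0165,"hand": 0},{"slide": [0.0143,0.036,0],"roll": -0.0165,"hand": 0},{"slide": [0.0143,0.036,0],"roll": -0.0165,"hand": 0},{"slide": [0.0143,0.036,0],"roll": -0.0165,"hand": 0},{"slide": [0.0143,0.036,0],"roll": -0.0165,"hand": 0},{"slide": [0.0143,0.036,0],"roll": -0.0165,"hand": 0},{"slide": [0.0143,0.036,0],"roll": -0.0165,"hand": 0},{"slide": [0.0143,0.036,0],"roll": -0.0165,"hand": 0},{"slide": [0.0143,0.036,0],"roll": -0.0165,"hand": 0},{"slide": [0.0143,0.036,0],"roll": -0.0165,"hand": 0},{"slide": [0.0143,0.036,0],"roll": -0.0165,"hand": 0},{"slide": [0.0143,0.036,0],"roll": -0.0165,"hand": 0},{"slide": [0.0143,0.036,0],"roll": -0.0165,"hand": 0},{"slide": [0.0143,0.036,0],"roll": -0.0165,"hand": 0},{"slide": [0.0143,0.036,0],"roll": -0.0165,"hand": 0},{"slide": [0.0143,0.036,0],"roll": -0.0165,"hand": 0},{"slide": [0,0,0],"roll": 0,"hand": 0}]'

```text
t: 1.65
eef_pos: [0.4967, 0.1006, 0.2307]
tool_rot: [-3.14, 0.0, 0.177]
contact_force: [0.6, 1.0, -0.3]
grip_width: 0.003
finger_force: 0.0
```

Request:
jog_arm --steps '[{"slide": [0.001,-0.005,-0.025],"roll": 0,"hand": 0},{"slide": [0.001,-0.006,-0.025],"roll": 0,"hand": 0},{"slide": [0,0,-0.025],"roll": 0,"hand": 0},{"slide": [0,0,-0.025],"roll": 0,"hand": 0},{"slide": [0,0,-0.015],"roll": 0,"hand": 0},{"slide": [0,0,-0.008],"roll": 0,"hand": 0},{"slide": [0,0,-0.004],"roll": 0,"hand": 0},{"slide": [0,0,0],"roll": 0,"hand": 0}]'

```text
t: 2.32
eef_pos: [0.4976, 0.0844, 0.1041]
tool_rot: [-3.141, 0.001, 0.174]
contact_force: [0.2, -0.3, 0.5]
grip_width: 0.0
finger_force: 0.0
```

```bash
python3 - <<'E'
from h import *
s=sense();print(s['t'],s['eef_pos'],s['contact_force'])
for n,b in(('top',(240,130)),('side',(270,140))):
    c=cams.capture(n);print(n,proj(c,s['eef_pos']))
    i=c['pixels'][b[1]:b[1]+105,b[0]:b[0]+150,::-1]
    cv2.imwrite(f'pics/{n}1.png',cv2.resize(i,None,fx=5,fy=5,interpolation=cv2.INTER_CUBIC))
E
```

```text
2.3167 [0.49758849 0.08444183 0.10409696] [ 0.17013882 -0.34373476  0.50328821]
top [[277.39474656 218.86809067]]
side [[298.91047887 179.64408794]]
```

View pics/side1.png

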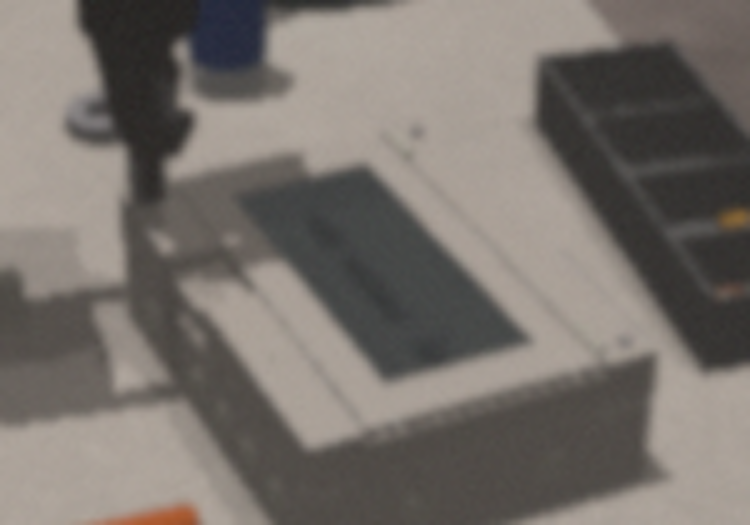

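The finger stands just over the left end of the rail, with its tip at crop (145,195). Next I touch down gently.

Request:
jog_arm --steps '[{"slide": [0,0,-0.001],"roll": 0,"hand": 0},{"slide": [0,0,-0.001],"roll": 0,"hand": 0},{"slide": [0,0,-0.001],"roll": 0,"hand": 0},{"slide": [0,0,-0.0005],"roll": 0,"hand": 0},{"slide": [0,0,0],"roll": 0,"hand": 0}]'

```text
t: 2.83
eef_pos: [0.4976, 0.0845, 0.1008]
tool_rot: [-3.141, -0.0, 0.174]
contact_force: [0.4, -0.5, -0.3]
grip_width: 0.001
finger_force: 0.0
```

Request:
jog_arm --steps '[{"slide": [0,0,-0.0005],"roll": 0,"hand": 0},{"slide": [0,0,-0.0005],"roll": 0,"hand": 0},{"slide": [0,0,0],"roll": 0,"hand": 0}]'

```text
t: 3.08
eef_pos: [0.4977, 0.0845, 0.1003]
tool_rot: [-3.142, -0.0, 0.174]
contact_force: [-3.4, -0.2, 9.2]
grip_width: 0.002
finger_force: 4.3
```

Request:
jog_arm --steps '[{"slide": [0.0005,-0.003,0.0003],"roll": 0,"hand": 0},{"slide": [0.0005,-0.003,0],"roll": 0,"hand": 0},{"slide": [0.0005,-0.003,0],"roll": 0,"hand": 0},{"slide": [0.0005,-0.003,0],"roll": 0,"hand": 0},{"slide": [0.0005,-0.003,0],"roll": 0,"hand": 0},{"slide": [0.0005,-0.003,0],"roll": 0,"hand": 0},{"slide": [0.0006,-0.003,0],"roll": 0,"hand": 0},{"slide": [0.0006,-0.003,0],"roll": 0,"hand": 0}]'

```text
t: 3.75
eef_pos: [0.5021, 0.0604, 0.1003]
tool_rot: [-3.141, -0.001, 0.174]
contact_force: [-1.2, 4.1, 5.3]
grip_width: -0.001
finger_force: 2.9
```

Request:
jog_arm --steps '[{"slide": [0.0005,-0.003,0],"roll": 0,"hand": 0},{"slide": [0.0005,-0.003,0],"roll": 0,"hand": 0},{"slide": [0.0005,-0.003,0],"roll": 0,"hand": 0},{"slide": [0.0006,-0.003,0],"roll": 0,"hand": 0},{"slide": [0.0005,-0.003,0],"roll": 0,"hand": 0},{"slide": [0.0005,-0.003,0],"roll": 0,"hand": 0},{"slide": [0.0006,-0.003,0],"roll": 0,"hand": 0},{"slide": [0.0005,-0.003,0],"roll": 0,"hand": 0},{"slide": [0.0005,-0.003,0],"roll": 0,"hand": 0},{"slide": [0.0006,-0.003,0],"roll": 0,"hand": 0},{"slide": [0.0005,-0.003,0],"roll": 0,"hand": 0},{"slide": [0.0005,-0.003,0],"roll": 0,"hand": 0}]'

```text
t: 4.75
eef_pos: [0.5084, 0.0243, 0.1003]
tool_rot: [-3.141, -0.001, 0.174]
contact_force: [-1.1, 3.1, 5.4]
grip_width: -0.002
finger_force: 2.3
```

Request:
jog_arm --steps '[{"slide": [0.0005,-0.003,0],"roll": 0,"hand": 0},{"slide": [0.0006,-0.003,0],"roll": 0,"hand": 0},{"slide": [0.0005,-0.003,0],"roll": 0,"hand": 0},{"slide": [0.0005,-0.003,0],"roll": 0,"hand": 0}]'

```text
t: 5.08
eef_pos: [0.5102, 0.012, 0.0999]
tool_rot: [3.141, 0.0, 0.174]
contact_force: [0.4, -0.3, 0.2]
grip_width: 0.001
finger_force: 0.0
```

That matches the 0.3 mm step down. I'll lower to regain a light touch and then continue.

Request:
jog_arm --steps '[{"slide": [0,0,-0.0003],"roll": 0,"hand": 0},{"slide": [0,0,0],"roll": 0,"hand": 0}]'

```text
t: 5.25
eef_pos: [0.5102, 0.0122, 0.0995]
tool_rot: [-3.141, 0.0, 0.174]
contact_force: [-0.4, -0.1, -0.0]
grip_width: 0.001
finger_force: 0.0
```

Request:
jog_arm --steps '[{"slide": [0,0,-0.0003],"roll": 0,"hand": 0},{"slide": [0,0,0],"roll": 0,"hand": 0}]'

```text
t: 5.42
eef_pos: [0.5102, 0.0125, 0.0993]
tool_rot: [-3.141, 0.0, 0.174]
contact_force: [-0.6, 0.5, 0.2]
grip_width: -0.001
finger_force: 0.0
```

Request:
jog_arm --steps '[{"slide": [0,0,-0.001],"roll": 0,"hand": 0},{"slide": [0,0,-0.001],"roll": 0,"hand": 0},{"slide": [0,0,0],"roll": 0,"hand": 0}]'

```text
t: 5.67
eef_pos: [0.5101, 0.0126, 0.0972]
tool_rot: [-3.141, 0.0, 0.174]
contact_force: [0.2, 0.8, -0.4]
grip_width: -0.003
finger_force: 0.0
```

The tip is in the notch. I'll centre it in y and then press.

Request:
jog_arm --steps '[{"slide": [0.0006,-0.003,0],"roll": 0,"hand": 0},{"slide": [0.0006,-0.003,0],"roll": 0,"hand": 0},{"slide": [0.0005,-0.003,0],"roll": 0,"hand": 0},{"slide": [0.0006,-0.003,0],"roll": 0,"hand": 0},{"slide": [0.0005,-0.003,0],"roll": 0,"hand": 0},{"slide": [0,0,-0.003],"roll": 0,"hand": 0},{"slide": [0,0,-0.002],"roll": 0,"hand": 0},{"slide": [0,0,-0.001],"roll": 0,"hand": 0},{"slide": [0,0,0],"roll": 0,"hand": 0}]'

```text
t: 6.42
eef_pos: [0.5128, -0.0024, 0.0911]
tool_rot: [-3.141, 0.001, 0.174]
contact_force: [0.5, 0.0, 0.4]
grip_width: 0.001
finger_force: 0.0
```

Request:
jog_arm --steps '[{"slide": [0,0,-0.001],"roll": 0,"hand": 0},{"slide": [0,0,-0.001],"roll": 0,"hand": 0},{"slide": [0,0,-0.001],"roll": 0,"hand": 0},{"slide": [0,0,-0.001],"roll": 0,"hand": 0},{"slide": [0,0,0],"roll": 0,"hand": 0}]'

```text
t: 6.83
eef_pos: [0.513, -0.0025, 0.0874]
tool_rot: [-3.141, -0.0, 0.174]
contact_force: [-2.3, 1.1, 5.4]
grip_width: -0.0
finger_force: 2.4
```

Request:
jog_arm --steps '[{"slide": [0,0,-0.001],"roll": 0,"hand": 0},{"slide": [0,0,-0.0005],"roll": 0,"hand": 0},{"slide": [0,0,0],"roll": 0,"hand": 0},{"slide": [0,0,0],"roll": 0,"hand": 0}]'

```text
t: 7.17
eef_pos: [0.5131, -0.0025, 0.0863]
tool_rot: [-3.142, -0.0, 0.174]
contact_force: [-3.6, 0.8, 5.1]
grip_width: 0.001
finger_force: 3.4
```

```bash
python3 - <<'E'
from h import *
s=sense();print(s['t'],s['eef_pos'],s['contact_force'])
c=cams.capture('side')
cv2.imwrite(f'pics/s2.png',cv2.resize(c['pixels'][100:260,260:460,::-1],None,fx=3.5,fy=3.5,interpolation=cv2.INTER_CUBIC))
E
```

```text
7.1667 [ 0.51314675 -0.0024944   0.08625212] [-3.56640052  0.75678993  5.09143324]
```

View pics/s2.png

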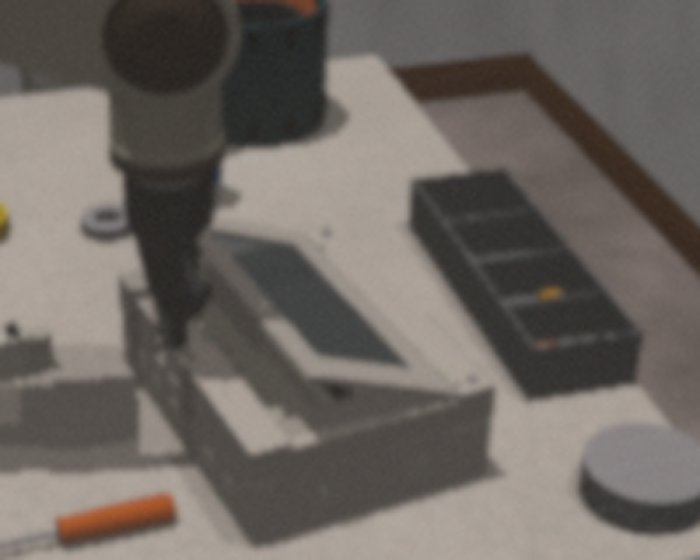

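The door is released and rising; its free edge shows at about crop (300,340). I'll lift and back off toward the robot so it can swing.

Request:
jog_arm --steps '[{"slide": [-0.004,0,0.015],"roll": 0,"hand": 0},{"slide": [-0.025,0,0.015],"roll": 0,"hand": 0},{"slide": [-0.03,0,0.01],"roll": 0,"hand": 0},{"slide": [-0.03,0,0.01],"roll": 0,"hand": 0},{"slide": [-0.02,0,0.02],"roll": 0,"hand": 0},{"slide": [0,0,0.02],"roll": 0,"hand": 0},{"slide": [0,0,0],"roll": 0,"hand": 0},{"slide": [0,0,0],"roll": 0,"hand": 0},{"slide": [0,0,0],"roll": 0,"hand": 0},{"slide": [0,0,0],"roll": 0,"hand": 0},{"slide": [0,0,0],"roll": 0,"hand": 0},{"slide": [0,0,0],"roll": 0,"hand": 0},{"slide": [0,0,0],"roll": 0,"hand": 0},{"slide": [0,0,0],"roll": 0,"hand": 0},{"slide": [0,0,0],"roll": 0,"hand": 0},{"slide": [0,0,0],"roll": 0,"hand": 0},{"slide": [0,0,0],"roll": 0,"hand": 0},{"slide": [0,0,0],"roll": 0,"hand": 0},{"slide": [0,0,0],"roll": 0,"hand": 0},{"slide": [0,0,0],"roll": 0,"hand": 0}]'

```text
t: 8.88
eef_pos: [0.4041, -0.0025, 0.176]
tool_rot: [-3.141, -0.0, 0.174]
contact_force: [-0.0, 0.4, 0.0]
grip_width: -0.003
finger_force: 0.0
```

```bash
python3 - <<'E'
from h import *
s=sense();print(s['t'],s['eef_pos'],s['contact_force'])
a=cams.capture('side')['pixels'][110:250,275:415,::-1];b=cams.capture('top')['pixels'][110:250,245:385,::-1]
f=lambda i:cv2.resize(i,(400,400),interpolation=cv2.INTER_CUBIC)
cv2.imwrite('pics/b3.png',cv2.convertScaleAbs(np.hstack([f(a),f(b)]),alpha=1.4))
E
```

```text
8.8833 [ 0.40405199 -0.00252911  0.17597813] [-0.00599868  0.36654369  0.04418006]
```

View pics/b3.png

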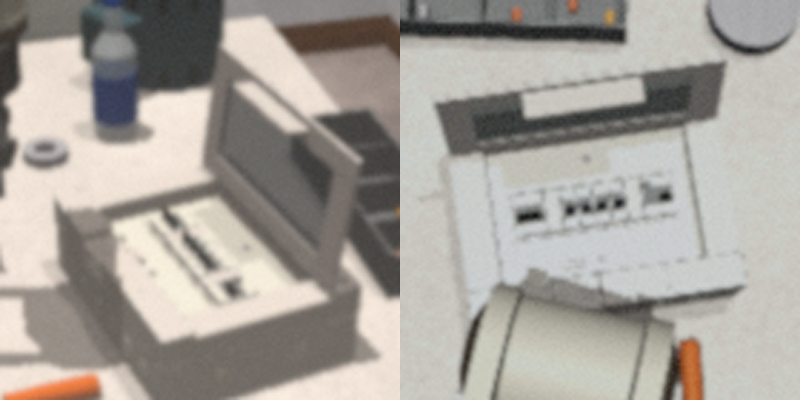

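The door stands upright. In the top view the single wide toggle is at the left, crop (530,213), and the RCD with its narrow toggle is at the right, (655,190). I'll locate the main toggle with a colour mask.

```bash
python3 - <<'E'
from h import *
c=cams.capture('top');g=cv2.cvtColor(c['pixels'],cv2.COLOR_RGB2GRAY)
m=np.zeros_like(g);m[165:200,280:345]=(g[165:200,280:345]<85)*255
th=.1768;R=np.array([[np.cos(th),-np.sin(th)],[np.sin(th),np.cos(th)]]);t=np.array([.6232,-.0192])
n,l,st,ce=cv2.connectedComponentsWithStats(m)
for i in range(1,n):
    if st[i,4]<4: continue
    w=onz(c,ce[i],.088)[0]; print(st[i],ce[i].round(1),w.round(4),'case',((w[:2]-t)@R*1e3).round(1))
E
```

```text
[335 176   5   4  15] [336.9 177.9] [ 0.6346 -0.0961  0.088 ] case [ -2.3 -77.7]
[320 179   4   4  14] [321.3 180.5] [ 0.6248 -0.0471  0.088 ] case [ -3.3 -27.7]
[303 181   4   4  12] [304.2 182.6] [0.6165 0.0061 0.088 ] case [-2.1 26.1]
[308 180  10   4  27] [312.9 181.7] [ 0.6202 -0.0209  0.088 ] case [-3.3 -1.1]
[286 183   9   5  35] [289.9 185. ] [0.6074 0.0508 0.088 ] case [-3.2 71.7]
```

```bash
python3 - <<'E'
from h import *
c=cams.capture('top')
for z in(.25,.3,.4): print(z,onz(c,[[245+515/2.857-140,110+285/2.857],[245+670/2.857-140,110+322/2.857]],z).round(3))
E
```

```text
0.25 [[ 0.506  0.054  0.25 ]
 [ 0.474 -0.097  0.25 ]]
0.3 [[ 0.499  0.051  0.3  ]
 [ 0.468 -0.094  0.3  ]]
0.4 [[ 0.485  0.046  0.4  ]
 [ 0.457 -0.088  0.4  ]]
```

Request:
jog_arm --steps '[{"slide": [0.0278,0.0079,0],"roll": 0,"hand": 0},{"slide": [0.0278,0.0079,0],"roll": 0,"hand": 0},{"slide": [0.0278,0.0079,0],"roll": 0,"hand": 0},{"slide": [0.0278,0.0079,0],"roll": 0,"hand": 0},{"slide": [0.0278,0.0079,0],"roll": 0,"hand": 0},{"slide": [0.0278,0.0079,0],"roll": 0,"hand": 0},{"slide": [0,0,-0.02],"roll": 0,"hand": 0},{"slide": [0,0,-0.02],"roll": 0,"hand": 0},{"slide": [0,0,-0.02],"roll": 0,"hand": 0},{"slide": [0,0,-0.018],"roll": 0,"hand": 0},{"slide": [0,0,0],"roll": 0,"hand": 0},{"slide": [0,0,0],"roll": 0,"hand": 0}]'

```text
t: 10.08
eef_pos: [0.5706, 0.0449, 0.0977]
tool_rot: [-3.141, 0.001, 0.174]
contact_force: [-0.1, 1.2, 1.1]
grip_width: -0.003
finger_force: 0.0
```

```bash
python3 - <<'E'
from h import *
s=sense();print(s['t'],s['eef_pos'],s['contact_force'])
a=cams.capture('side')['pixels'][60:260,245:445,::-1]
cv2.imwrite('pics/s4.png',cv2.convertScaleAbs(cv2.resize(a,(600,600),interpolation=cv2.INTER_CUBIC),alpha=1.4))
E
```

```text
10.0833 [0.57057754 0.04488825 0.09769333] [-0.05424846  1.21701164  1.05810526]
```

View pics/s4.png

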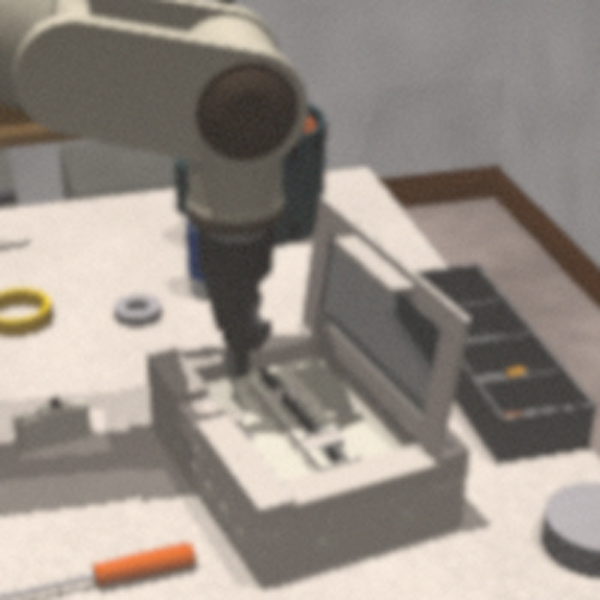

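Finger tip at crop (237,370), in front of the main toggle at (268,375). The wrist clears the door edge at (315,210). I'll lower and push.

Request:
jog_arm --steps '[{"slide": [0,0,-0.008],"roll": 0,"hand": 0},{"slide": [0,0,-0.005],"roll": 0,"hand": 0},{"slide": [0.003,0.0005,0],"roll": 0,"hand": 0},{"slide": [0.003,0.0005,0],"roll": 0,"hand": 0},{"slide": [0.003,0.0005,0],"roll": 0,"hand": 0},{"slide": [0.003,0.0005,0],"roll": 0,"hand": 0},{"slide": [0.003,0.0006,0],"roll": 0,"hand": 0},{"slide": [0.003,0.0005,0],"roll": 0,"hand": 0},{"slide": [0,0,0],"roll": 0,"hand": 0}]'

```text
t: 10.88
eef_pos: [0.5893, 0.048, 0.085]
tool_rot: [-3.141, 0.0, 0.174]
contact_force: [0.1, 0.1, 0.5]
grip_width: -0.001
finger_force: 0.0
```

Request:
jog_arm --steps '[{"slide": [0.003,0.0005,0],"roll": 0,"hand": 0},{"slide": [0.003,0.0005,0],"roll": 0,"hand": 0},{"slide": [0,0,0],"roll": 0,"hand": 0}]'

```text
t: 11.13
eef_pos: [0.5953, 0.0491, 0.085]
tool_rot: [-3.141, -0.0, 0.174]
contact_force: [-0.9, 0.1, 0.6]
grip_width: -0.001
finger_force: 0.2
```

Request:
jog_arm --steps '[{"slide": [0.003,0.0005,0],"roll": 0,"hand": 0},{"slide": [0.002,0.0004,0],"roll": 0,"hand": 0},{"slide": [0,0,0],"roll": 0,"hand": 0}]'

```text
t: 11.38
eef_pos: [0.6003, 0.0499, 0.085]
tool_rot: [-3.142, -0.0, 0.174]
contact_force: [0.4, -0.6, 1.4]
grip_width: 0.001
finger_force: 0.4
```

Request:
jog_arm --steps '[{"slide": [0.002,0.0004,0],"roll": 0,"hand": 0},{"slide": [0.002,0.0003,0],"roll": 0,"hand": 0},{"slide": [0,0,0],"roll": 0,"hand": 0}]'

```text
t: 11.63
eef_pos: [0.6032, 0.0505, 0.0846]
tool_rot: [-3.141, 0.002, 0.174]
contact_force: [-9.0, -1.2, 4.8]
grip_width: -0.006
finger_force: 5.3
```

A 9 N stop suggests the toggle is fully over. I'll retract and look.

Request:
jog_arm --steps '[{"slide": [-0.006,-0.001,0],"roll": 0,"hand": 0},{"slide": [-0.015,-0.003,0],"roll": 0,"hand": 0},{"slide": [-0.005,0,0.02],"roll": 0,"hand": 0},{"slide": [0,0,0.03],"roll": 0,"hand": 0},{"slide": [0,0,0.03],"roll": 0,"hand": 0},{"slide": [-0.025,0,0.02],"roll": 0,"hand": 0},{"slide": [-0.035,0,0.01],"roll": 0,"hand": 0},{"slide": [-0.035,0,0],"roll": 0,"hand": 0},{"slide": [-0.035,0,0],"roll": 0,"hand": 0},{"slide": [-0.035,0,0],"roll": 0,"hand": 0},{"slide": [0,0,0],"roll": 0,"hand": 0},{"slide": [0,0,0],"roll": 0,"hand": 0}]'

```text
t: 12.63
eef_pos: [0.4121, 0.0466, 0.1957]
tool_rot: [3.141, -0.003, 0.174]
contact_force: [0.2, -0.4, -0.5]
grip_width: -0.003
finger_force: 0.0
```

```bash
python3 - <<'E'
from h import *
s=sense();print(s['t'],s['eef_pos'],s['contact_force'])
c=cams.capture('top');g=cv2.cvtColor(c['pixels'],cv2.COLOR_RGB2GRAY)
m=np.zeros_like(g);m[165:200,280:345]=(g[165:200,280:345]<85)*255
th=.1768;R=np.array([[np.cos(th),-np.sin(th)],[np.sin(th),np.cos(th)]]);t=np.array([.6232,-.0192])
n,l,st,ce=cv2.connectedComponentsWithStats(m)
for i in range(1,n):
    if st[i,4]<4: continue
    w=onz(c,ce[i],.088)[0]; print(st[i],ce[i].round(1),'case',((w[:2]-t)@R*1e3).round(1))
a=cams.capture('side')['pixels'][130:250,275:395,::-1];b=c['pixels'][120:240,250:370,::-1]
f=lambda i:cv2.resize(i,(400,400),interpolation=cv2.INTER_CUBIC)
cv2.imwrite('pics/b5.png',cv2.convertScaleAbs(np.hstack([f(a),f(b)]),alpha=1.4))
E
```

```text
12.6333 [0.41213439 0.0466395  0.19567642] [ 0.18882291 -0.44137224 -0.51277334]
[335 176   5   5  17] [337.1 177.9] case [ -2.4 -78.2]
[320 179   4   4  14] [321.3 180.5] case [ -3.3 -27.7]
[286 181   8   6  39] [289.5 183.3] case [ 2.3 72.1]
[303 180  15   5  40] [310.2 182.1] case [-3.3  7.6]
```

View pics/b5.png

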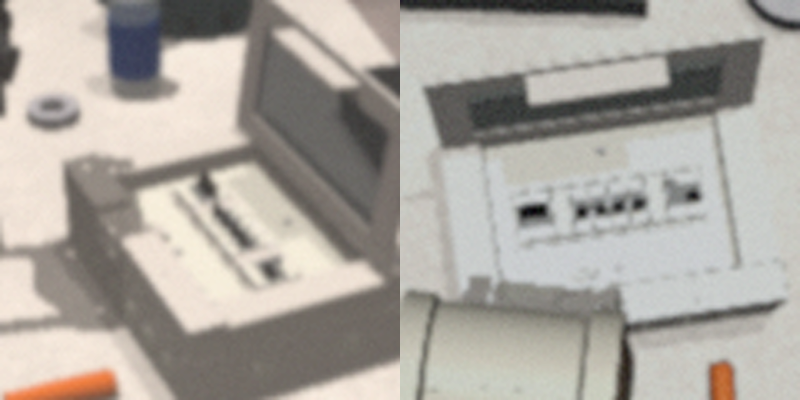

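The wide toggle's centre moved from case x -3 to +2 mm. The reaction at the stop (9 N back, 4.8 N up) matches a face leaning 0.45 rad towards the hinge, so it is on. The narrow toggles are unchanged, the door is up and the arm is clear.

```bash
python3 -c "
from rig import workorder
print(workorder.sign_off())"
```

```text
the job is handed in; nothing more can be done
None
```

The job is handed in at about 12.6 s: I found the notch by touch, pressed the catch, the door stands open, the main switch is on, the narrow toggles are as they were, and the arm is clear.

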